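# Lock out the infeed and rake out the dropped spacers

### The arm

A 6-joint arm with a two-finger parallel gripper is mounted at the origin on the work surface. World frame = base frame: x ahead of the robot, y to its left, z up, the work surface at z = 0. Lengths are in mm, angles in rad, forces in N, time in s.
With the tool pointing down it reaches from about 300 to 775 mm from the base axis. Payload 14.6 kg.
Tool frame: the origin (TCP) lies on the centre line of the jaws, within the pads' length; the fingertips stand 19 mm ahead of it and the grasp point (between the pads) is the TCP (bot.tip_reach is the distance from the TCP to the fingertips, in mm); z points along the fingers, y is the line along which they close (so a half turn about z gives the same grasp; the last joint's range is limited). The gripper opens to 85 mm and grips with 20 to 120 N. Pads are 22 mm wide; open, the fingers measure 114 mm over their backs; the gripper's body (76 mm by 85 mm) begins 54 mm behind the grasp point. The pads swing forward as they close: fully open they stand 13 mm farther back than shut.
Start: joints at [1.186, 0.3, 1.521, -0, 1.321, -0.067], TCP at [171.86, 522.45, 250.281] pointing down, gripper open.
Joint ranges: [-3.03, 3.03], [-0.79, 2.21], [0.23, 2.52], [-1.04, 4.18], [0, 3.07], [-2.55, 2.55]. Speed limits (rad/s): [2.22, 2.22, 2.57, 3.14, 3.14, 3.14].

### API

Orientations are given as a unit quaternion [w, x, y, z].
In Python, from rig import bot gives the robot as it stands. Calls block until the motion is done:
- bot.move_to(position, orientation): joint-space move of the TCP to a pose.
- bot.servo_line(position, attitude=None, speed=150, until_force=None): straight line of the TCP; attitude=None keeps the orientation; speed is the mean speed in mm/s. With until_force (N) it stops when the force on the tool has changed by that much, and returns True; else False.
- bot.move_joints(angles): joint-space move.
- bot.move_gripper(opening, grip_force=None): finger opening in mm; grip_force is the grip in N (None keeps the last); returns when the fingers have stopped.
- bot.dwell(seconds).
- bot.ik(position, orientation): joint angles nearest the present ones, or None.
- bot.read_state(): the state.
- bot.read_camera(name): name is "side" or "top" or "wrist"; returns a dict with "image" (420x560x3 uint8, blue, green, red), "depth" (420x560 float32, mm along the optical axis (not along the pixel's ray), 0 where there is no reading), "fovy" (degrees; the focal length in pixels is half the picture's height over the tangent of half this angle, whatever the lens; pixels are square), "cx", "cy" (the principal point, pixels), "k1" (the pictures are not rectified: a ray, as slopes to the right and down, at radius r is drawn at 1 + k1 r^2 times it, then the intrinsics apply), "eye" and "attitude" of the camera in the world; the wrist camera has in their place "mount" (4x4, takes a point from camera to tool coordinates, whose origin is the TCP and whose axes are the flange's). Camera axes: x right, y down, z forward; pixel columns grow to the right and rows downward; lengths in mm; the calibration is good to about 2 mm. A picture is of the moment at which its call begins: read the wrist's pose just before it.
A pose or a line that the arm cannot do raises bot.MotionError and nothing moves.
- bot.finish_job(): hands the job in; it is judged then, once.
The state is a dict: "clock": time; "joint_positions": joint angles; "qvel": joint speeds; "effort": joint torques, N m; "ee_pos": TCP position; "tool_rot": TCP orientation; "ft_force": force on the tool from outside, world axes, zero at the start; "moment": the same for the moment, N m; "grip_width": finger opening in mm; "grip_force": force on a finger pad.
Only numpy, scipy, OpenCV 4.12 (cv2) and the standard library are available. Lean on these libraries where they do the work, as an engineer would, in place of code of your own. Each camera call takes 0.05 s, during which the arm holds its last target. There are 200 camera calls.

### The job

Lock out the machine at the station: set the left dial to position 2 and the right dial to position 5 (counted clockwise from the long mark), then pull the stop knob up to its stop and leave it out. Only after that, with the flat rake and never with the gripper's fingers, drag every dropped spacer out from under the low clear guard. Finish with all the spacers in the steel tray and the rake lying back on its rubber mat the way it lay, and leave the mug, offcut and glue bottle alone.

Things in the scene. Friction and masses are not known exactly. Their poses are not given: they have to be found in the camera images.
- guard: Fixed low shelf: clear sheet 240 (own x) x 150 (own y) mm, open on all sides, on four 12 mm square legs at x +-114, y +-69 mm. Origin on the bench under its centre, z up. Free height under it 44 mm, highest point 57 mm. Its front, with open bench before it, is its -y side (towards the tray). The spacers start flat on the bench under it, within 55 mm (x) and 42 mm (y) of its centre.
- tray: Fixed open steel parts tray, 120 x 120 mm outside, 32 mm high, walls and floor 4 to 5 mm thick. Origin at the centre of its underside, z up.
- mat: Fixed black rubber mat 270 (own x) x 80 (own y) x 3 mm on the bench, the rake's home. Origin at the centre of its underside; its x axis points roughly along world +y. The rake lies along it: grip point near mat x = -90, y = 0 mm and blade near x = +109, y = 0 mm.
- rake: Loose flat rake, 200 g, 223 mm long. Origin under the handle, at its underside; x from handle to blade. Handle: upright wooden block 36 (x) x 16 (y) mm, top at z = 62, on a foot 40 x 34 x 6 mm. A flat bar (18 mm wide, z 16 to 20 mm, so that a spacer fits under it) runs to the turned-down blade: 8 (x) x 50 (y) mm, z 0 to 20, inner face at x = 195 mm. Lift it over 12 mm to pass a spacer.
- rake_grip (a point): Point in the rake's handle to grip: on its centre line, 45 mm above the rake's underside; squeeze across the 16 mm thickness (rake y).
- rake_blade (a point): Centre of the rake's blade, 199 mm from the handle's centre, 10 mm above the rake's underside.
- station: Fixed grey lockout box 110 (own x) x 220 (own y) x 45 mm. Origin at the centre of its underside, z up. On top, along its y: left dial at y = +72, right dial at +2, stop knob at -72 mm. Round each dial are 8 marks 45 degrees apart; the long one, towards the box's +x (away from the robot), is position 0; positions count clockwise seen from above.
- dial_left_grip (a point): Centre of the left dial's grip bar (36 x 11 mm, 24 mm high, top 11 mm above this point), on the dial's vertical axis, 70 mm above the bench. Its x axis points along the bar to the white-marked pointer end.
- dial_right_grip (a point): The same for the right dial.
- dial_left (a joint): Angle of the left dial's pointer clockwise (from above) from the long mark, rad, 0 to 6.2; one position is 0.785. Position 2 = 1.571 (wanted). Turns against 0.03 N m of friction and stays where left.
- dial_right (a joint): The same for the right dial; position 5 = 3.927 (wanted).
- stop_knob_head (a point): Centre of the stop knob's black round head, 34 mm diameter, 16 mm high, on a 14 mm steel stem; when in, its underside is 18 mm above the box's top and this point 72 mm above the bench.
- stop_knob (a joint): How far the stop knob is pulled straight up, m: 0 = in, 0.030 = at its stop. A spring (60 N/m) draws it in and 4 N of friction holds it where it is left.
- mug: White mug, 76 mm diameter, 90 mm high; bystander.
- offcut: Wood offcut 120 x 45 x 30 mm; bystander.
- glue: Yellow glue bottle, 56 mm diameter, 130 mm high; bystander.
- spacer1_center (a point): Centre of a loose steel spacer ring, 32 mm outside and 17 mm inside diameter, 12 mm high, 45 g, lying flat (centre 6 mm above what it lies on); 3 or 4 of the four are present.
- spacer2_center (a point): The same for another spacer.
- spacer3_center (a point): The same for another spacer.
- spacer4_center (a point): The same for another spacer.
Things that resemble listed ones, but are neither listed nor needed, are in the scene too. What is shaped like the rake but pink is not meant. Several things have the shape of the tray; the one meant has the colours described above.

How it is judged (in metres and radians):
On the way, in this order (a step that is already met when the one before it is completed fails the run):
1. both dials stand at their code, left at 2 and right at 5, with the stop knob still in (value of joint dial_left between 1.371 and 1.771 rad and value of joint dial_right between 3.727 and 4.127 rad and value of joint stop_knob below 0.015 m), for 0.2 s.
2. the stop knob is pulled up to its stop, the dials at their code (value of joint dial_left between 1.371 and 1.771 rad and value of joint dial_right between 3.727 and 4.127 rad and value of joint stop_knob above 0.027 m), for 0.2 s.
3. every spacer is clear of the guard ((y of spacer1_center in the frame of guard below -0.091 m or y of spacer1_center in the frame of guard above 0.091 m or x of spacer1_center in the frame of guard below -0.136 m or x of spacer1_center in the frame of guard above 0.136 m) and (y of spacer2_center in the frame of guard below -0.091 m or y of spacer2_center in the frame of guard above 0.091 m or x of spacer2_center in the frame of guard below -0.136 m or x of spacer2_center in the frame of guard above 0.136 m) and (y of spacer3_center in the frame of guard below -0.091 m or y of spacer3_center in the frame of guard above 0.091 m or x of spacer3_center in the frame of guard below -0.136 m or x of spacer3_center in the frame of guard above 0.136 m) and (y of spacer4_center in the frame of guard below -0.091 m or y of spacer4_center in the frame of guard above 0.091 m or x of spacer4_center in the frame of guard below -0.136 m or x of spacer4_center in the frame of guard above 0.136 m)), for 0.2 s.
At the end, for the whole second after the job is handed in: Left dial within 0.2 rad of position 2 and right dial within 0.2 rad of position 5; stop knob out at least 26 of 30 mm; every spacer present at rest in the tray; rake lying flat on its mat, handle and blade ends as at the start, within about 55 mm along and 35 mm across (value of joint dial_left between 1.371 and 1.771 rad and value of joint dial_right between 3.727 and 4.127 rad and value of joint stop_knob above 0.026 m and x of spacer1_center in the frame of tray between -0.055 and 0.055 m and y of spacer1_center in the frame of tray between -0.055 and 0.055 m and z of each of spacer1_center, spacer2_center, spacer3_center, spacer4_center in the frame of tray below 0.045 m and linear speed of each of spacer1, spacer2, spacer3, spacer4, rake below 0.03 m/s and x of spacer2_center in the frame of tray between -0.055 and 0.055 m and y of spacer2_center in the frame of tray between -0.055 and 0.055 m and x of spacer3_center in the frame of tray between -0.055 and 0.055 m and y of spacer3_center in the frame of tray between -0.055 and 0.055 m and x of spacer4_center in the frame of tray between -0.055 and 0.055 m and y of spacer4_center in the frame of tray between -0.055 and 0.055 m and x of rake_grip in the frame of mat between -0.145 and -0.035 m and y of rake_grip in the frame of mat between -0.035 and 0.035 m and y of rake_blade in the frame of mat between -0.04 and 0.04 m and x of rake_blade in the frame of mat between 0.045 and 0.155 m and z of rake_grip in the frame of mat below 0.056 m and angle between rake's own z axis and vertical below 0.15 rad); the robot touches nothing.
It fails at once if the mug, offcut or glue bottle is moved more than 40 mm (distance of any of mug, offcut, glue from where it was at the start of the episode above 0.04 m).
It fails at once if the fingers touch spacer1 under the guard (contact force between the fingers and spacer1 above 1 N and x of spacer1_center in the frame of guard between -0.12 and 0.12 m and y of spacer1_center in the frame of guard between -0.075 and 0.075 m and z of spacer1_center in the frame of guard below 0.044 m).
It fails at once if the fingers touch spacer2 under the guard (contact force between the fingers and spacer2 above 1 N and x of spacer2_center in the frame of guard between -0.12 and 0.12 m and y of spacer2_center in the frame of guard between -0.075 and 0.075 m and z of spacer2_center in the frame of guard below 0.044 m).
It fails at once if the fingers touch spacer3 under the guard (contact force between the fingers and spacer3 above 1 N and x of spacer3_center in the frame of guard between -0.12 and 0.12 m and y of spacer3_center in the frame of guard between -0.075 and 0.075 m and z of spacer3_center in the frame of guard below 0.044 m).
It fails at once if the fingers touch spacer4 under the guard (contact force between the fingers and spacer4 above 1 N and x of spacer4_center in the frame of guard between -0.12 and 0.12 m and y of spacer4_center in the frame of guard between -0.075 and 0.075 m and z of spacer4_center in the frame of guard below 0.044 m).
Of spacer1, spacer2, spacer3, spacer4 only 3 to 4 are there at a start; the rules pass over those that are not, and their reading is None.
At some moment in a run one of spacer1, spacer2, spacer3, spacer4 may be knocked a few centimetres aside while the robot is not near it.
Once in a run the grip may slacken for a moment while it holds something.
It also fails if it takes over 210 s, if anything falls off the work surface, if the arm or the gripper's body presses on something with over 40 N, if the wrist force passes 120 N, or if a joint passes its speed limit or range.

## Working session

There is one attempt and no reset: what is moved stays moved. The work goes in short steps, each a Python script; the robot and the scene stay as the last script left them, time stands still between calls to the robot, and variables do not carry over. Pictures are saved under pics/ and viewed, at most 14 in all, crops included, and the job is handed in when it is done.

```bash
ls; mkdir -p pics; python3 - <<'E'
from rig import bot
import cv2,pickle
d={}
for n in ("top","side"):
    c=bot.read_camera(n); d[n]=c; cv2.imwrite(f"pics/{n}0.png",cv2.resize(c["image"],(800,600)))
    print(n,{k:v for k,v in c.items() if k not in("image","depth")})
pickle.dump(d,open("c0.pkl","wb"))
print(bot.read_state())
E
```

```text
pics
top {'fovy': 49.47515116924276, 'cx': 276.24472780103605, 'cy': 205.63257239416828, 'k1': -0.10059656186306176, 'eye': array([ 290.25536664,    6.47223211, 1558.37685642]), 'attitude': array([ 0.04610374, -0.70345536,  0.70841653, -0.03422026])}
side {'fovy': 44.83546806076173, 'cx': 279.7546941020897, 'cy': 213.11927482147527, 'k1': -0.11703227415982011, 'eye': array([-306.43872042, -914.03260116,  825.24223495]), 'attitude': array([-0.45448156,  0.82262936, -0.30306491,  0.1577311 ])}
{'clock': 0.1, 'joint_positions': array([ 1.18636428e+00,  3.00421821e-01,  1.52154893e+00,  1.75462106e-05,
        1.32072133e+00, -6.66300226e-02]), 'qvel': array([ 0.0015549 , -0.00032197, -0.00104416,  0.00123243,  0.00022256,
       -0.00088528]), 'effort': array([ 1.22565012e-03, -5.44379389e+01, -3.62369835e+01, -7.61205797e-05,
        3.06341120e-03, -7.65751111e-05]), 'ee_pos': array([171.80137187, 522.26300244, 249.76194047]), 'tool_rot': array([-1.31212523e-04,  1.58235282e-01,  9.87401283e-01, -5.33890052e-04]), 'ft_force': array([-0.28719979,  0.48934986,  1.04428241]), 'moment': array([-0.00391377, -0.05351901,  0.00653185]), 'grip_force': 0.0, 'grip_width': 85.34695120472811}
```

View pics/top0.png

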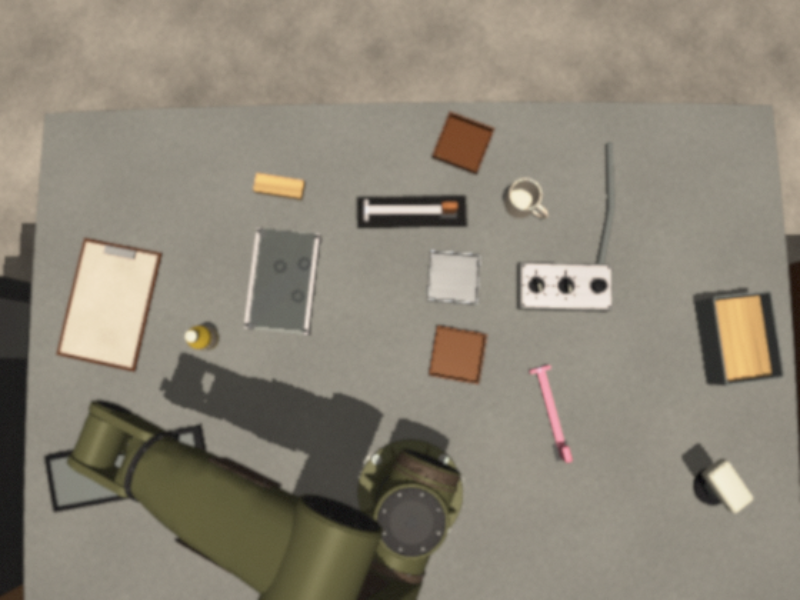

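View pics/side0.png

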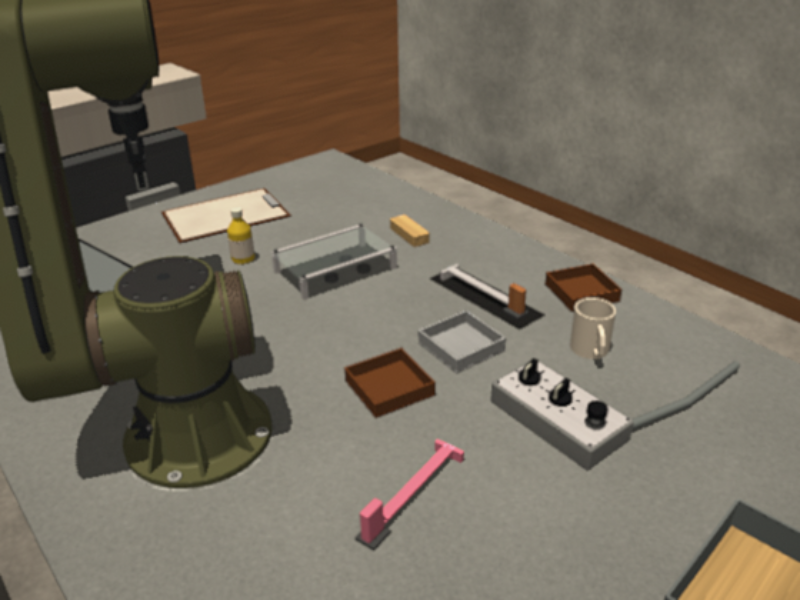

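The top view shows the guard at about (283,280), with spacers near (280,267), (303,264) and (297,296). The tray is at (454,277), the mat and rake at (412,211) with the handle at the right end, and the station at (565,287). Next I'll take close wrist views.

```bash
cat > h.py <<'E'
from rig import bot
import numpy as np, cv2
from scipy.spatial.transform import Rotation as R
def rot(q): return R.from_quat([q[1],q[2],q[3],q[0]]).as_matrix()
def quat(M): q=R.from_matrix(M).as_quat(); return [q[3],q[0],q[1],q[2]]
def down(a):
    "tool z down, tool y (closing line) at world angle a (rad)"
    y=np.array([np.cos(a),np.sin(a),0]); z=np.array([0,0,-1.]); return quat(np.c_[np.cross(y,z),y,z])
def cam(n):
    s=bot.read_state() if n=="wrist" else None
    c=bot.read_camera(n)
    if n=="wrist":
        T=np.eye(4);T[:3,:3]=rot(s["tool_rot"]);T[:3,3]=s["ee_pos"];c["T"]=T@np.array(c["mount"])
    else:
        T=np.eye(4);T[:3,:3]=rot(c["attitude"]);T[:3,3]=c["eye"];c["T"]=T
    c["f"]=210/np.tan(np.radians(c["fovy"])/2)
    return c
def rays(c,uv):
    K=np.array([[c["f"],0,c["cx"]],[0,c["f"],c["cy"]],[0,0,1]])
    n=cv2.undistortPoints(np.float64(uv).reshape(-1,1,2),K,np.array([c["k1"],0,0,0])).reshape(-1,2)
    # model: drawn radius = r(1+k1 r^2) == OpenCV forward model
    return np.c_[n,np.ones(len(n))]
def onz(c,uv,z):
    d=rays(c,uv)@c["T"][:3,:3].T; e=c["T"][:3,3]
    return e+d*((z-e[2])/d[:,2])[:,None]
def cloud(c):
    v,u=np.mgrid[:420,:560]; uv=np.c_[u.ravel(),v.ravel()]
    d=rays(c,uv)*c["depth"].reshape(-1,1)
    return (d@c["T"][:3,:3].T+c["T"][:3,3]).reshape(420,560,3)
E
python3 - <<'E'
from h import *
import pickle
c=cam("top")
s=560/800
for n,(u,v),z in [("guard",(283,280),50),("tray",(454,277),32),("mat",(412,211),3),("station",(565,287),45),("mug",(525,197),90)]:
    print(n,onz(c,[(u*s,v*s)],z)[0].round())
w=bot.read_camera("wrist"); print(np.array(w["mount"]).round(3),w["fovy"],bot.tip_reach)
# start pose is fine; go look above station
p=onz(c,[(565*s,287*s)],45)[0]
for a in (0,np.pi/2,np.pi,-np.pi/2): print(a,bot.ik([p[0],p[1],330],down(a)))
E
```

```text
guard [497. 294.  50.]
tray [ 503. -109.   32.]
mat [671. -12.   3.]
station [ 476. -369.   45.]
mug [ 681. -273.   90.]
[[-0.00000e+00 -9.63000e-01 -2.70000e-01  6.82880e+01]
 [ 1.00000e+00  0.00000e+00 -0.00000e+00  2.70000e-02]
 [ 0.00000e+00 -2.70000e-01  9.63000e-01 -1.22877e+02]
 [ 0.00000e+00  0.00000e+00  0.00000e+00  1.00000e+00]] 65.5973893989751 19.0
0 [-7.20100001e-01  3.75579242e-01  1.23806552e+00 -4.44089210e-16
  1.52794789e+00 -7.20100001e-01]
1.5707963267948966 [-7.20100001e-01  3.75579242e-01  1.23806552e+00 -4.44089210e-16
  1.52794789e+00 -2.29089633e+00]
3.141592653589793 [-7.20100001e-01  3.75579242e-01  1.23806552e+00 -4.44089210e-16
  1.52794789e+00  2.42149265e+00]
-1.5707963267948966 [-7.20100001e-01  3.75579242e-01  1.23806552e+00 -4.44089210e-16
  1.52794789e+00  8.50696326e-01]
```

```bash
python3 - <<'E'
from h import *
import pickle
def look(name,x,y,z,a=0):
    bot.move_to([x,y,z],down(a)); c=cam("wrist"); pickle.dump(c,open(name+".pkl","wb"))
    cv2.imwrite(f"pics/{name}.png",cv2.resize(c["image"],(800,600))); print(name,c["T"][:3,3].round())
look("ws",476,-349,230); look("wt",560,-40,280); look("wg",497,310,230)
E
```

```text
ws [ 476. -280.  353.]
wt [560.  28. 403.]
wg [498. 377. 353.]
```

View pics/ws.png

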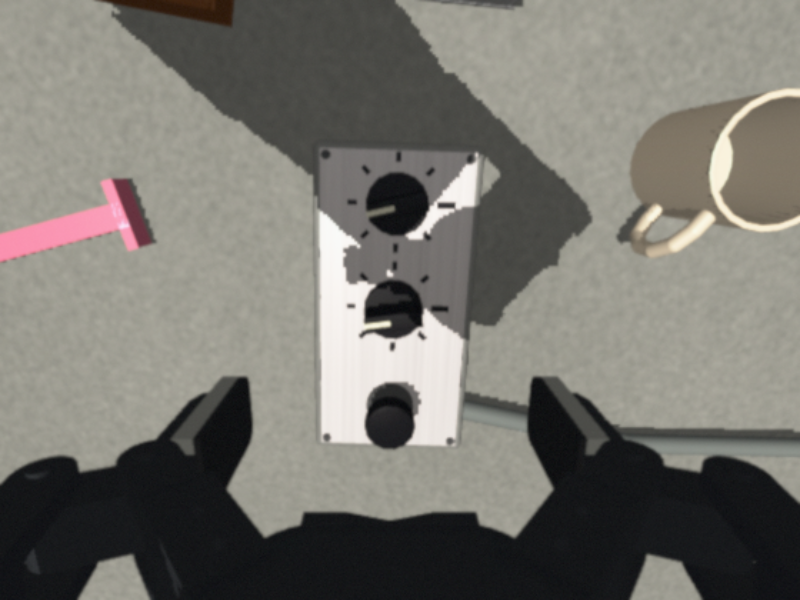

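View pics/wt.png

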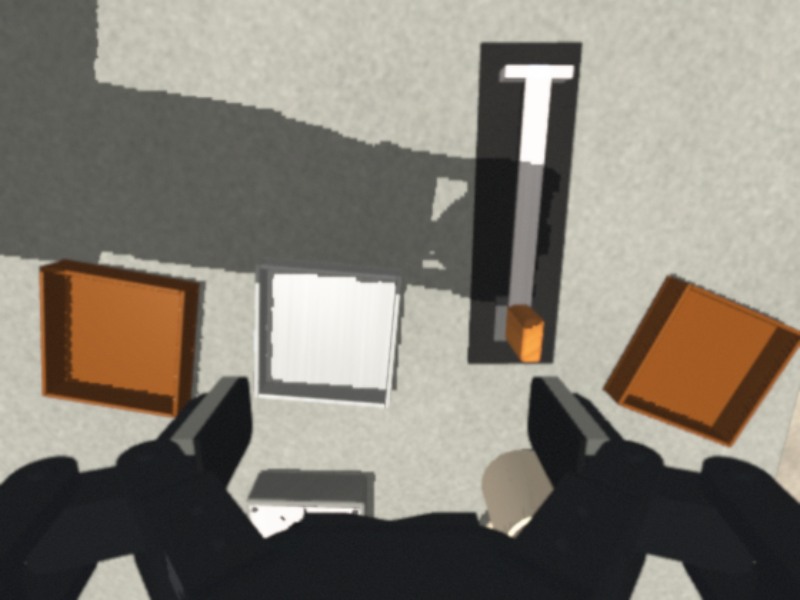

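View pics/wg.png

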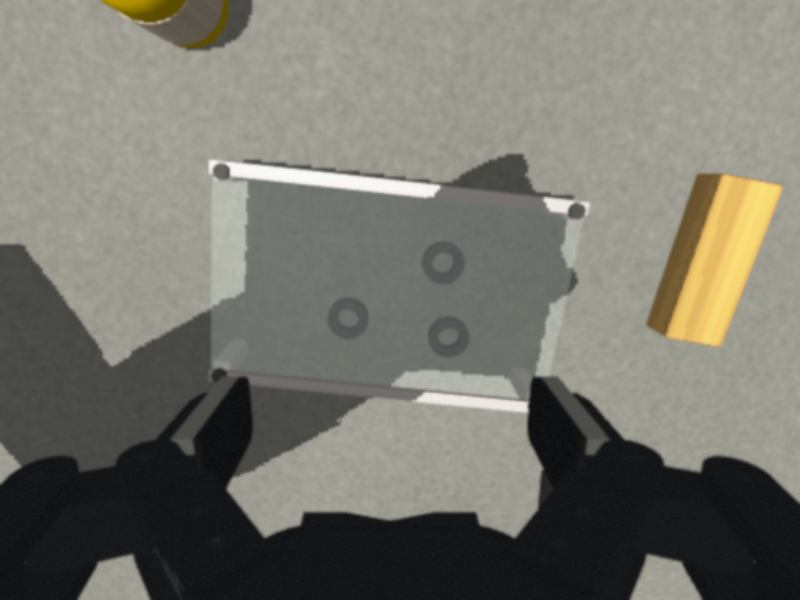

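The station view shows the left dial at about (397,204) with its white pointer end at lower left, the right dial at (393,309) with its pointer near (377,325), and the knob head at (389,420). The tray is at (327,337) and the rake handle at (525,333). Three spacers lie under the guard at (443,262), (348,318) and (448,337). Now I'll work out the poses.

```bash
cat > m.py <<'E'
from h import *
import pickle
s=.7
L=lambda n:pickle.load(open(n+".pkl","rb"))
def rect(P):
    (c,wh,an)=cv2.minAreaRect(np.float32(P[:,:2])); return np.round(c,1),np.round(wh,1),round(an,1)
def px(c,l,z): return onz(c,np.float64(l)*s,z).round(1)
c=L("ws");P=cloud(c)
m=(abs(P[...,2]-45)<3)&(abs(P[...,0]-476)<110)&(abs(P[...,1]+369)<150)
print("station",rect(P[m]),np.median(P[m][:,2]))
print("corner screws",px(c,[(326,155),(470,158),(326,437),(450,440)],45))
m=(P[...,2]>76)&(P[...,2]<86)&(abs(P[...,0]-476)<60)&(abs(P[...,1]+369)<120)
n,l,st,_=cv2.connectedComponentsWithStats(m.astype(np.uint8))
for i in range(1,n):
    if st[i,4]>15: print("top blob",st[i],rect(P[l==i]),P[l==i].mean(0).round(1))
print("pointers white",px(c,[(382,211),(377,325)],81),"tip",px(c,[(369,213),(363,327)],81))
print("knob",px(c,[(389,422)],80))
c=L("wt");P=cloud(c)
m=(abs(P[...,2]-32)<4)&(abs(P[...,0]-503)<75)&(abs(P[...,1]+109)<75); print("tray rim",rect(P[m]))
print("tray px",px(c,[(258,268),(401,275),(388,405),(260,397)],32))
m=(P[...,2]>55)&(abs(P[...,0]-671)<60)&(abs(P[...,1]+12)<150)&(P[...,2]<75); print("handle",rect(P[m]),np.median(P[m][:,2]))
m=(P[...,2]>14)&(abs(P[...,0]-671)<60)&(abs(P[...,1]+12)<150)&(P[...,2]<30);Q=P[m]; print("bar/blade",rect(Q),np.median(Q[:,2]))
print("handle top px",px(c,[(512,318),(543,318),(541,362),(520,362)],65),"blade",px(c,[(503,66),(574,66),(574,78)],23))
print("mat px",px(c,[(481,43),(581,43),(553,362),(468,362)],3))
c=L("wg");P=cloud(c)
print("guard rail px",px(c,[(210,161),(589,204),(222,172),(576,211),(219,376)],57))
print("spacers",px(c,[(443,262),(348,318),(448,337)],12))
print("depth z at",[P[int(v*s),int(u*s)].round() for u,v in [(443,262),(330,240),(300,175),(222,172)]])
E
python3 m.py
```

```text
station (array([ 478.8, -371.2]), array([218.4, 109. ]), 88.2) 44.91149173499588
corner screws [[ 436.5 -269.7   45. ]
 [ 527.5 -271.4   45. ]
 [ 429.2 -471.1   45. ]
 [ 522.2 -473.5   45. ]]
top blob [256 133  45  23 602] (array([ 480.7, -299.1]), array([36.5, 11.2]), 13.1) [ 480.8 -298.9   79.7]
top blob [254 216  42  18 522] (array([ 478.5, -368.8]), array([36.5, 11.4]), 7.6) [ 478.7 -368.3   79.5]
top blob [255 282  35  32 867] (array([ 476.1, -442.2]), array([32.5, 32.3]), 89.9) [ 476.4 -441.3   78.9]
pointers white [[ 472.3 -301.7   81. ]
 [ 469.  -370.7   81. ]] tip [[ 464.8 -302.8   81. ]
 [ 460.3 -372.    81. ]]
knob [[ 476.4 -438.1   80. ]]
tray rim (array([ 504.7, -108.2]), array([120.7, 120.4]), 85.0)
tray px [[ 453.5  -47.4   32. ]
 [ 569.5  -53.3   32. ]
 [ 558.7 -170.4   32. ]
 [ 446.3 -162.7   32. ]]
handle (array([670.6, -97.5]), array([35.3, 16.6]), 89.9) 63.61603118509771
bar/blade (array([669.7,  -4.9]), array([219.2,  49.9]), 88.9) 22.16802459216575
handle top px [[ 653.3  -79.6   65. ]
 [ 677.   -79.6   65. ]
 [ 678.6 -115.7   65. ]
 [ 662.2 -115.7   65. ]] blade [[644.7 103.6  23. ]
 [697.7 103.8  23. ]
 [698.5  95.5  23. ]]
mat px [[ 631.1  123.9    3. ]
 [ 708.7  124.1    3. ]
 [ 711.5 -142.1    3. ]
 [ 632.7 -141.9    3. ]]
guard rail px [[388.5 384.3  57. ]
 [622.8 358.2  57. ]
 [395.2 377.7  57. ]
 [615.1 353.9  57. ]
 [379.8 241.7  57. ]]
spacers [[537.8 313.   12. ]
 [466.1 269.4  12. ]
 [543.4 253.9  12. ]]
depth z at [array([533., 320.,  48.]), array([458., 335.,  49.]), array([442., 376.,  52.]), array([394., 378.,  55.])]
```

```bash
python3 - <<'E'
from h import *
D=np.radians
bot.move_gripper(34,30)
for p,a0,a1 in [((480.7,-299.1),-76.9,-1.8),((478.5,-368.8),-82.4,-136.8)]:
    bot.move_to([*p,140],down(D(a0))); bot.servo_line([*p,79],speed=80)
    bot.move_gripper(0,40); print("grip",bot.read_state()["grip_width"])
    for a in np.linspace(a0,a1,4)[1:]: bot.servo_line([*p,79],down(D(a)),speed=40)
    s=bot.read_state(); print(s["clock"],s["ft_force"].round(1),s["moment"].round(2),s["ee_pos"].round(1))
    bot.move_gripper(34); bot.servo_line([*p,140],speed=120)
bot.move_gripper(60)
bot.move_to([476,-349,230],down(0)); c=cam("wrist");P=cloud(c)
m=(P[...,2]>76)&(P[...,2]<86)&(abs(P[...,0]-476)<60)&(abs(P[...,1]+369)<120)
n,l,st,_=cv2.connectedComponentsWithStats(m.astype(np.uint8))
for i in range(1,n):
    if st[i,4]>15: print(st[i],cv2.minAreaRect(np.float32(P[l==i][:,:2])))
cv2.imwrite("pics/ws2.png",c["image"][80:330,180:380])
E
```

```text
grip 10.102228377901524
11.9 [-0.7  1.   6.3] [0.09 0.2  0.06] [ 480.9 -299.3   79.6]
grip 10.133853812042812
16.75 [-0.4 -1.7  4.6] [-0.3   0.12  0.01] [ 478.7 -369.2   79.7]
[272 121  14  46 591] ((481.0999755859375, -299.3011169433594), (36.5716552734375, 10.78446102142334), 89.93505096435547)
[258 206  36  36 517] ((478.513427734375, -368.49163818359375), (11.190269470214844, 36.72026824951172), 42.770286560058594)
[256 282  35  32 877] ((476.5107116699219, -442.486572265625), (32.3438720703125, 32.34133529663086), 1.094051480293274)
```

View pics/ws2.png

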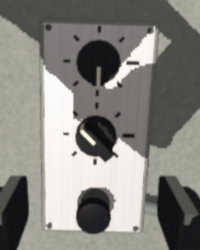

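The left pointer faces station -y (position 2) and the right pointer faces upper left (position 5). Next is the knob, then the rake.

```bash
python3 - <<'E'
from h import *
p=(476.3,-442.5)
bot.move_to([*p,140],down(0)); bot.servo_line([*p,74],speed=80)
bot.move_gripper(0,60); print(bot.read_state()["grip_width"])
h=bot.servo_line([*p,105.5],speed=30,until_force=30); s=bot.read_state(); print(h,s["ee_pos"].round(1),s["ft_force"].round(1),s["grip_width"])
bot.dwell(.4); bot.move_gripper(60); bot.servo_line([*p,170],speed=120)
bot.move_to([476,-349,250],down(0)); c=cam("wrist");P=cloud(c)
m=(P[...,2]>76)&(P[...,2]<125)&(abs(P[...,0]-476)<60)&(abs(P[...,1]+369)<120)
n,l,st,_=cv2.connectedComponentsWithStats(m.astype(np.uint8))
for i in range(1,n):
    if st[i,4]>15: print(cv2.minAreaRect(np.float32(P[l==i][:,:2])),np.median(P[l==i][:,2]))
# rake
p=(670.6,-97.5); bot.move_gripper(50,80)
bot.move_to([*p,150],down(0)); bot.servo_line([*p,47],speed=80,until_force=15)
bot.move_gripper(0); s=bot.read_state(); print("rake grip",s["grip_width"],s["ee_pos"].round(1))
bot.servo_line([p[0],p[1],120],speed=80); bot.dwell(.3)
s=bot.read_state(); print(s["clock"],s["grip_width"],s["grip_force"],s["ft_force"].round(1),s["moment"].round(2))
c=cam("wrist"); cv2.imwrite("pics/rk.png",c["image"])
P=cloud(c); m=(P[...,2]>60)&(P[...,2]<115)&(P[...,1]>-60)&(P[...,1]<130)&(abs(P[...,0]-671)<60); Q=P[m]
print(cv2.minAreaRect(np.float32(Q[:,:2])), [ (y,np.median(Q[abs(Q[:,1]-y)<10][:,2]).round(1)) for y in (-30,20,60,90,103)])
E
```

```text
32.49467452415931
False [ 476.3 -442.5  105. ] [ 4.5 -5.3 -9.9] 31.885342386141712
((481.02801513671875, -299.33270263671875), (35.69119644165039, 10.949004173278809), 88.30937194824219) 79.70030439813888
((478.44342041015625, -368.5083923339844), (11.2069730758667, 36.70970916748047), 42.727012634277344) 79.74076942598273
((476.16070556640625, -442.1803283691406), (33.68111801147461, 32.12627410888672), 51.462913513183594) 108.90783275007047
rake grip 15.08911595850125 [670.8 -97.5  47.4]
30.1583 15.3856529536535 77.85776138305664 [-0.  -0.4 -1.9] [-0.1   0.07 -0.01]
((670.8370971679688, -20.982982635498047), (78.00141906738281, 18.13047981262207), 89.88232421875) [(-30, np.float64(94.5)), (20, np.float64(94.4)), (60, np.float64(nan)), (90, np.float64(nan)), (103, np.float64(nan))]
  return _methods._mean(a, axis=axis, dtype=dtype,
  ret = ret.dtype.type(ret / rcount)
```

The knob rose 30 mm, both dials read correctly, and the rake hangs level in the grip. I'll move to the guard front and locate the spacers with the top camera.

```bash
cat >> h.py <<'E'
YAW=np.radians(-6.2); GX=np.array([np.cos(YAW),np.sin(YAW)]); GY=np.array([-GX[1],GX[0]]); GC=np.array([497.9,296.9])
def g2w(gx,gy): return GC+gx*GX+gy*GY
def w2g(p): d=np.asarray(p)[:2]-GC; return np.array([d@GX,d@GY])
def warp(c,z=12,lim=(-150,150,-200,110),k=3):
    "rectified view of the guard area in guard coords, k px/mm, gx right, gy up"
    x0,x1,y0,y1=lim
    gx,gy=np.meshgrid(np.arange(x0,x1,1/k),np.arange(y1,y0,-1/k))
    W=np.stack([GC[0]+gx*GX[0]+gy*GY[0],GC[1]+gx*GX[1]+gy*GY[1],np.full(gx.shape,float(z))],-1).reshape(-1,3)
    T=np.linalg.inv(c["T"]); K=np.array([[c["f"],0,c["cx"]],[0,c["f"],c["cy"]],[0,0,1]])
    uv,_=cv2.projectPoints(W,cv2.Rodrigues(T[:3,:3])[0],T[:3,3],K,np.array([c["k1"],0,0,0,0.]))
    uv=uv.reshape(*gx.shape,2).astype(np.float32)
    return cv2.remap(c["image"],uv[...,0],uv[...,1],cv2.INTER_CUBIC)
def spacers(c,lim=(-150,150,-200,110),k=3,thr=.5):
    im=cv2.cvtColor(warp(c,12,lim,k),cv2.COLOR_BGR2GRAY)
    n=int(44*k)|1; r=np.hypot(*np.mgrid[-(n//2):n//2+1,-(n//2):n//2+1])/k
    t=np.where((r<16)&(r>8.5),0,200).astype(np.uint8); t=cv2.GaussianBlur(t,(0,0),1.6*k)
    m=cv2.matchTemplate(im,t,cv2.TM_CCOEFF_NORMED); out=[]
    while True:
        _,v,_,(x,y)=cv2.minMaxLoc(m)
        if v<thr: return im,out
        out.append((round(lim[0]+(x+n//2)/k,1),round(lim[3]-(y+n//2)/k,1),round(v,2)))
        cv2.circle(m,(x,y),int(14*k),-1,-1)
E
python3 - <<'E'
from h import *
import pickle
A=down(YAW)
p=g2w(44,-300); bot.servo_line([670.6,-97.5,150],speed=150); bot.move_to([*p,150],A)
s=bot.read_state(); print(s["clock"],s["grip_width"],s["ee_pos"])
c=cam("top"); pickle.dump(c,open("t1.pkl","wb")); im,o=spacers(c); print(o)
w=pickle.load(open("wg.pkl","rb")); im2,o2=spacers(w); print(o2)
cv2.imwrite("pics/t1.png",np.hstack([im,im2])[:,::2][::2][:600,:900])
E
```

```text
31.325 15.015154348884323 [509.44758138  -6.14181081 149.82045083]
[(37.3, 17.7, 0.93), (-29.7, -32.3, 0.84), (50.0, -36.0, 0.53)]
[(37.7, 20.0, 0.95), (-29.0, -30.3, 0.94), (49.7, -37.0, 0.94), (73.7, 86.0, 0.53)]
```

View pics/t1.png

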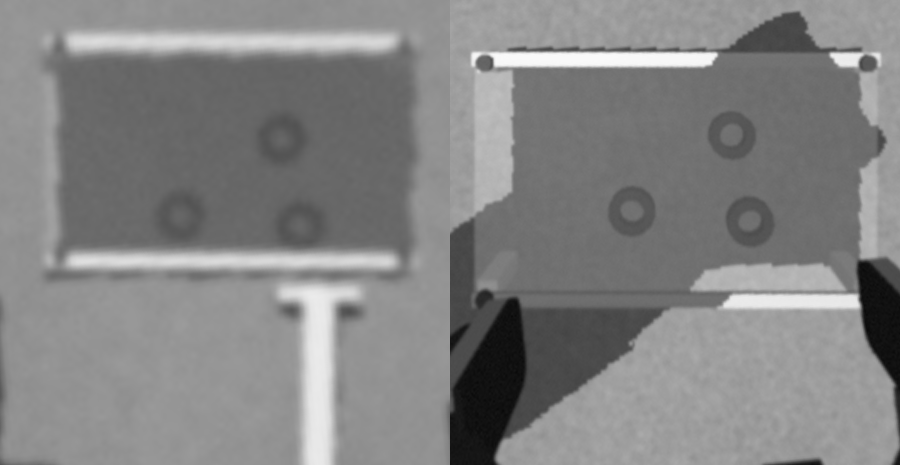

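```bash
cat >> h.py <<'E'
def drag(sx,sy,tilt,end=-118,off=0):
    t=np.radians(tilt); u=np.array([-np.sin(t),np.cos(t)]); A=down(YAW+t); n=np.array([u[1],-u[0]])
    sp=np.array([sx,sy])+off*n; st=sp+u*(16+6-195)
    k=(sy-end+6*u[1])/u[1]; en=st-u*k
    e0=st-u*max(0,(st[1]+203*u[1]+25*abs(u[0])+88)/u[1])
    W=lambda g,z:[*g2w(*g),z]
    bot.move_to(W(e0,150),A); bot.servo_line(W(e0,62),A,speed=100)
    bot.servo_line(W(st,62),A,speed=80); h=bot.servo_line(W(st,45.5),A,speed=30,until_force=10)
    z=bot.read_state()["ee_pos"][2]
    h2=bot.servo_line(W(en,max(45.5,z+.3) if h else 45.5),A,speed=60,until_force=25)
    s=bot.read_state(); print("lower hit",h,z.round(1),"drag hit",h2,s["clock"],s["grip_width"],s["ft_force"].round(1),w2g(s["ee_pos"]).round(),w2g(W(en,0)).round())
    if h2: return False
    bot.servo_line(W(en+3*u,45.8),A,speed=30); bot.servo_line(W(en+3*u,150),A,speed=120); return True
def see(name):
    p=g2w(44,-300); bot.move_to([*p,150],down(YAW)); c=cam("top"); im,o=spacers(c); print(o,bot.read_state()["grip_width"]); cv2.imwrite(f"pics/{name}.png",im[::2,::2]); return o
E
python3 - <<'E'
from h import *
drag(49.8,-37,20); see("d1")
E
```

```text
lower hit False 45.5 drag hit False 36.5833 14.935095481440776 [-0.9  0.7 -2.6] [ 140. -286.] [ 141. -286.]
[(32.7, 49.3, 0.87), (-30.0, -32.3, 0.84), (88.7, -107.0, 0.5)] 15.381116904428561
```

View pics/d1.png

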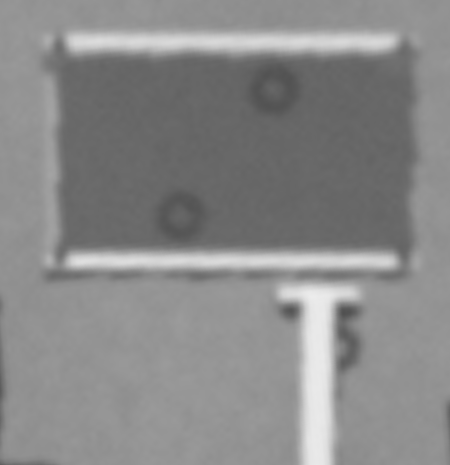

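S3 is out, and S1 has been knocked to about (33,51). Next I'll drag S2, look again, then drag S1.

```bash
python3 - <<'E'
from h import *
ok=drag(-29.5,-30.5,0); o=see("d2")
s1=[q for q in o if q[1]>-60]
if ok and len(s1)==1 and abs(s1[0][0]-33)<25: 
    drag(s1[0][0],s1[0][1]+2,0); 
    bot.move_to([*g2w(-130,-300),150],down(YAW)); c=cam("top"); im,o=spacers(c,thr=.4); print(o); cv2.imwrite("pics/d3.png",im[::2,::2])
E
```

```text
lower hit False 45.5 drag hit False 43.4583 15.264461190619041 [ 0.   0.  -2.1] [ -30. -297.] [ -29. -297.]
[(-30.0, -119.7, 0.94), (32.3, 49.3, 0.87), (89.0, -107.3, 0.51)] 15.024690238213562
lower hit False 45.5 drag hit False 52.4917 14.942189629036188 [ 0.2  0.3 -2.8] [  32. -297.] [  32. -297.]
[(-30.0, -119.7, 0.94), (26.3, -119.7, 0.94), (73.3, -121.7, 0.94), (-97.0, -107.3, 0.49), (-58.7, 47.3, 0.41)]
```

View pics/d3.png

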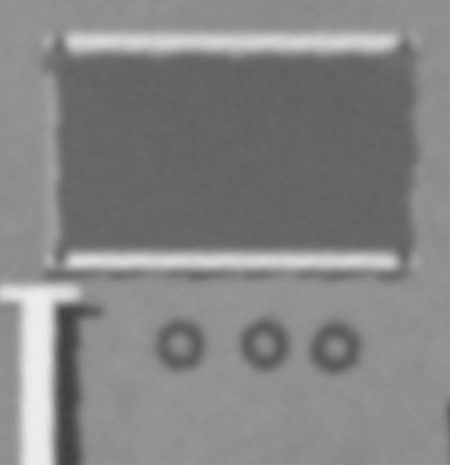

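All three spacers are clear at guard (-30,-120), (26,-120) and (73,-122), and nothing is left under the sheet. Now I'll return the rake and put the spacers in the tray.

```bash
python3 - <<'E'
from h import *
import pickle
p=(670.6,-97.5)
bot.move_to([*p,150],down(0)); bot.servo_line([*p,65],speed=100)
h=bot.servo_line([*p,46.5],speed=25,until_force=6); s=bot.read_state(); print(h,s["ee_pos"].round(1))
bot.move_gripper(55); bot.servo_line([*p,170],speed=120)
bot.move_to([560,-40,280],down(0)); c=cam("wrist"); cv2.imwrite("pics/back.png",c["image"]); 
P=cloud(c)
m=(P[...,2]>55)&(abs(P[...,0]-671)<60)&(abs(P[...,1]+12)<150)&(P[...,2]<75); print("handle",cv2.minAreaRect(np.float32(P[m][:,:2])),np.median(P[m][:,2]))
m=(P[...,2]>14)&(abs(P[...,0]-671)<60)&(abs(P[...,1]+12)<150)&(P[...,2]<30); print("bar",cv2.minAreaRect(np.float32(P[m][:,:2])),np.median(P[m][:,2]))
# spacers close look: camera sits tool+x(=+GY) of TCP
bot.move_to([*g2w(20,-120),230],down(YAW)); c=cam("wrist"); im,o=spacers(c,thr=.6); print(o,[g2w(*q[:2]).round(1) for q in o],bot.read_state()["clock"])
E
```

```text
True [670.4 -97.5  47.4]
handle ((670.3780517578125, -97.4417953491211), (16.4882755279541, 35.446044921875), 0.20400182902812958) 63.549651828813495
bar ((668.6842041015625, -4.665184020996094), (219.9753875732422, 49.668575286865234), 88.85321044921875) 22.167898377662112
[(27.0, -117.0, 0.97), (-28.3, -117.3, 0.97), (73.0, -118.0, 0.68)] [array([512.1, 177.7]), array([457.1, 183.3]), array([557.7, 171.7])] 60.8417
```

```bash
python3 - <<'E'
from h import *
ty=np.radians(-5); TX=np.array([np.cos(ty),np.sin(ty)]); TY=np.array([-TX[1],TX[0]]); TC=np.array([504.7,-108.2])
jobs=[((73,-119),np.radians(45)),((27,-117.5),0),((-28.5,-117.5),0)]
for (g,da),off in zip(jobs,(-34,0,34)):
    p=g2w(*g); A=down(YAW+da); q=TC+off*TY
    bot.move_gripper(44,40); bot.move_to([*p,120],A); h=bot.servo_line([*p,20.5],A,speed=60,until_force=8)
    bot.move_gripper(0,40); s=bot.read_state(); z=s["ee_pos"][2]; print("pick",h,z.round(1),s["grip_width"],s["ft_force"].round(1))
    bot.servo_line([*p,110],speed=120); w=bot.read_state()["grip_width"]
    if not 26<w<36: print("lost",w); break
    bot.move_to([*q,110],down(ty)); w=bot.read_state()["grip_width"]; print("hold",w)
    if not 26<w<36: print("dropped"); break
    bot.servo_line([*q,z+8],speed=80,until_force=12); bot.move_gripper(44); bot.servo_line([*q,110],speed=120)
bot.move_to([500,-120,260],down(0)); c=cam("wrist"); cv2.imwrite("pics/tray.png",c["image"]); print(bot.read_state()["clock"])
E
```

```text
pick False 21.1 30.306113919021023 [-1.5 -0.7  5.7]
hold 30.320146656977798
pick False 21.0 29.565082892936527 [-1.1  0.1  6.3]
hold 29.324223062952225
pick False 20.9 29.79867746729223 [-1.9 -0.7  5. ]
hold 29.548664726195817
84.5333
```

View pics/tray.png

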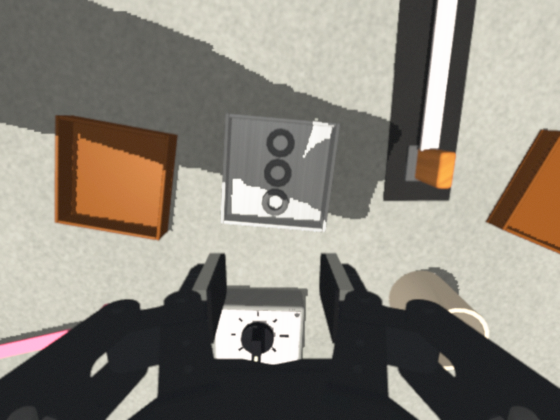

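All three spacers are in the steel tray at (280,143), (278,173) and (275,203), and the rake is on its mat. I'll check the station, knob and guard once more.

```bash
python3 - <<'E'
from h import *
bot.move_to([476,-349,250],down(0)); c=cam("wrist");P=cloud(c)
m=(P[...,2]>76)&(P[...,2]<125)&(abs(P[...,0]-476)<60)&(abs(P[...,1]+369)<120)
n,l,st,_=cv2.connectedComponentsWithStats(m.astype(np.uint8))
for i in range(1,n):
    if st[i,4]>15: print(cv2.minAreaRect(np.float32(P[l==i][:,:2])),np.median(P[l==i][:,2]))
c=cam("top"); print(spacers(c)[1]); cv2.imwrite("pics/end.png",cv2.resize(c["image"],(800,600)))
E
```

```text
((481.0846252441406, -299.2751770019531), (35.88800811767578, 11.051138877868652), 88.22488403320312) 79.67465352556917
((478.5654296875, -368.550048828125), (11.192058563232422, 36.50457763671875), 43.523902893066406) 79.59914878314862
((476.7154846191406, -442.2454833984375), (32.68435287475586, 33.107147216796875), 45.67777633666992) 108.94163600118114
[]
```

View pics/end.png

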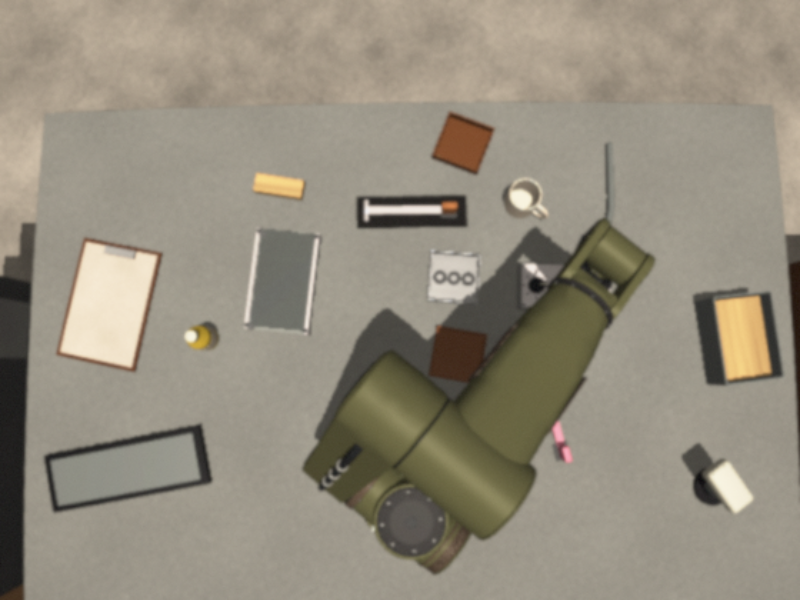

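The guard is empty, the three spacers are in the tray at (454,277), the rake is home, and the mug, offcut and bottle are where they started.

```bash
python3 -c "
from rig import bot
print(bot.finish_job())"
```

```text
the job is handed in; nothing more can be done
None
```

I've handed the job in without a verdict back; by the last camera check, the left dial is at 2, the right at 5, the stop knob is out 30 mm, all three spacers present are in the steel tray, the rake is back on its mat, and the mug, offcut and glue bottle haven't visibly moved.

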